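# Cover a food pan and hold the self-closing warming drawer open for it

### The arm

A 6-joint arm with a two-finger parallel gripper is mounted at the origin on the work surface. World frame = base frame: x ahead of the robot, y to its left, z up, the work surface at z = 0. Lengths are in m, angles in rad, forces in N, time in s.
With the tool pointing down it reaches from about 0.35 to 0.85 m from the base axis. Payload 8.1 kg.
Tool frame: the origin (TCP) lies midway between the tips of the shut fingers; the grasp point (between the pads) lies 19 mm behind it; z points along the fingers, y is the direction in which the jaws open and shut (so a half turn about z gives the same grasp; the last joint's range is limited). The gripper opens to 93 mm and grips with 3 to 60 N. Pads are 15 mm wide; open, the fingers measure 128 mm over their backs; the gripper's body (75 mm by 188 mm) begins 65 mm behind the grasp point.
Start: joints at [1.032, 0.13, 1.488, -0, 1.523, -0.085], TCP at [0.263, 0.539, 0.219] pointing down, gripper open.
Joint ranges: [-2.96, 2.96], [-0.89, 2.26], [0.02, 2.5], [-1.34, 4.48], [0, 2.73], [-2.66, 2.66]. Speed limits (rad/s): [2.39, 2.39, 2.79, 3.14, 3.14, 3.14].

### API

Orientations are given as a rotation vector (axis times angle).
In Python, from plant import robot gives the robot as it stands. The module is installed in compiled form; this text tells all that it offers.
- The arm moves only by the shell command python3 -m pendant 'ROWS' [FORCE]. ROWS is JSON, a list of rows, each an object with "translation": the shift along the tool's x, y, z in mm, a list of three; "twist": the turn, a rotation vector about the tool's x, y, z in rad, a list of three; "grip": the opening, from -1 (shut) to 1 (fully open). A call has exactly 10 rows; each row shifts and turns the pose as measured when the row begins, along the tool's axes as they then stand; what a row does not reach is not made up. A row lasts 1/10 s, in which the tool goes at most 50 mm and 8.59 degrees, less where a joint would pass 70% of its speed; a pose out of reach is approached as far as the arm can. A call is refused whole if a number of a shift passes 50 or a number of a turn 0.15, either way. A call with a gripper value outside its range is refused whole. The fingers move at their own pace and stop on an object; FORCE is the grip in N (left out, the last holds). Time passes only in rows, so rows that do not move let the fingers close, or fill a call up. It gives the time, the measured TCP pose, the force and the opening at its end, in the units of the state.
- robot.read_state(): the state, without advancing time (a new reading comes with each control period).
- robot.read_camera(name): name is "scene" or "top" or "wrist"; returns (picture, depth): 420x560x3 uint8, red, green, blue; 420x560 float32, m along the optical axis (not along the pixel's ray), 0 where there is no reading.
- robot.camera_info(name): a dict with "vertical_fov" (degrees; the focal length in pixels is half the picture's height over the tangent of half this angle, whatever the lens; pixels are square), "cx", "cy" (the principal point, pixels), "cam_to_world" (4x4, takes a point from camera to world coordinates). Camera axes: x right, y up, looking along -z (the intrinsics and any distortion apply to the point x, -y, -z); pixel columns grow to the right and rows downward; lengths in m; the calibration is good to about 2 mm. A picture is of the moment at which its call begins: read the wrist's pose just before it. camera_info takes no time and is no camera call; for the wrist camera it gives the pose at the moment of the call.
- robot.close_job(): hands the job in, once; it reports no verdict.
The state is a dict: "t": time; "q": joint angles; "dq": joint speeds; "joint_torque": joint torques, N m; "tool_pos": TCP position; "orientation": TCP orientation; "force": force on the tool from outside, world axes, zero at the start; "wrist_torque": the same for the moment, N m; "opening": finger opening in m.
Only numpy, scipy, OpenCV 4.12 (cv2) and the standard library are available. Lean on these libraries where they do the work, as an engineer would, in place of code of your own. Each camera call takes 0.05 s, during which the arm holds its last target. There are 200 camera calls.

### The job

I am about to put this small pan of meatballs into the drawer warmer. Put the loose steel lid on the pan and press it down until it sits level all round, leaving the pan where it stands; then pull the self-closing warmer drawer out by its handle until the red divider bar behind the front row comes level with the front edge of the warmer, and no further, so that the back row stays warm. The drawer closes by itself, so finish still holding it open at that mark - do not let go - and leave everything else on the counter where it is.

Things in the scene. Friction and masses are not known exactly. Their poses are not given: they have to be found in the camera images.
- lid_grip (a point): Loose flat steel lid, 0.25 kg, right way up. Point: centre of its black bridge handle, a bar 92 (lid x) x 16 (y) x 12 mm, 24 mm clear under it, 43 mm above the counter at the start. Plate 172 (x) x 104 (y) x 4 mm, top 30 mm below the point; under it a step that drops into the pan: 151 x 83 mm for 5 mm, then 145 x 77 mm for 4 mm. z up.
- pan_mouth (a point): Small steel pan of meatballs, 1.6 kg, loose, 100 mm tall. Point: centre of the mouth, at the top of the rim, 100 mm above the counter. Rim 176 (pan x) x 108 (y) mm outside, 10 mm wide; mouth 156 x 88 mm. Lid seated: its plate lies on the rim, lid x along pan x (either way round), lid_grip 34 mm above this point.
- warmer_edge (a point): Drawer warmer: fixed steel cabinet 600 mm deep (its x), 460 wide (y), 235 tall, standing on the counter. Point on its top front edge, 235 mm above the counter, in the middle of the drawer's width (the cabinet reaches 190 mm from it to -y, 270 mm to +y, where the black control strip is). Its front faces its own -x: the drawer opens along -x.
- drawer_handle (a point): Centre of the drawer's level black bar handle, 205 mm above the counter, moving with the drawer: round, 16 mm thick, 220 mm long along the warmer's y. Drawer front 48 mm behind the bar's centre (40 mm clear); its top edge 225 mm above the counter. Nothing above the handle. Axes are the warmer's: the drawer opens along -x.
- drawer (a joint): How far the drawer is out (m): 0 shut, as at the start; stop at 0.26. The red divider bar (20 mm wide along the pull, 328 long, top 182 mm above the counter) rides in it, hidden while shut; at 0.190, the mark, its middle is exactly under the warmer's front edge. A spring always pulls the drawer shut: 6 N when shut, 10 N at the mark. Damping 15 N s/m; it weighs 5 kg.
- shaker: Steel salt shaker, 36 mm across, 76 mm tall, loose, upright; origin at the centre of its foot. Bystander: leave alone.
- sauce_bottle: Yellow squeeze bottle, 52 mm across, 176 mm tall, loose, upright; origin at the centre of its foot. Bystander.
- oil_can: Amber glass oil bottle with a paper label, 60 mm across, 160 mm tall, loose, upright; origin at the centre of its foot. Bystander.
- bowl: White ceramic bowl, 120 mm across, 55 mm tall, loose; origin at the centre of its foot. Bystander.
- timer: White kitchen timer, 60 x 60 x 16 mm, loose, lying flat; origin at the centre of its underside. Bystander.
- spatula: Spatula lying flat on the counter, about 240 mm long, loose; origin about its middle, x axis along it. Bystander.
- empty_pan: Empty open steel pan of a larger size, 176 x 162 x 65 mm, loose; origin at the centre of its underside. Bystander: the lid is not for this one.
There are look-alikes about, which are no part of the job. What is shaped like the part that bears lid_grip but green or purple is not meant.

How it is judged:
On the way, in this order (a step that is already met when the one before it is completed fails the run):
1. the lid sits level in the pan's mouth and is pressed down on the rim (over 6 N, its own weight included) (horizontal distance between lid_grip and pan_mouth below 0.007 m and z of lid_grip in the frame of pan_mouth between 0.03 and 0.0365 m and angle between lid_grip's own z axis and vertical below 0.035 rad and angle between the x axis of lid_grip and the x axis of pan_mouth, either way round below 0.08 rad and contact force between lid and pan above 6 N), for 0.1 s.
2. the drawer is held by the fingers at the mark (value of joint drawer between 0.176 and 0.212 m and contact force between the fingers and drawer above 4 N), for 0.5 s.
At the end, for the whole second after the job is handed in: Lid on the pan: within 7 mm of centre, plate on the rim within 2.5 mm, level within 2 degrees, square within 4.5 degrees; drawer still, 176 to 212 mm out (mark 190), the fingers holding it with over 4 N; pan within 30 mm and every bystander within 40 mm of its start (all of step 2 and horizontal distance between lid_grip and pan_mouth below 0.007 m and z of lid_grip in the frame of pan_mouth between 0.03 and 0.0365 m and angle between lid_grip's own z axis and vertical below 0.035 rad and angle between the x axis of lid_grip and the x axis of pan_mouth, either way round below 0.08 rad and velocity of joint drawer between -0.02 and 0.02 m/s and distance of pan_mouth from where it was at the start of the episode below 0.03 m and distance of each of shaker, sauce_bottle, oil_can, bowl, timer, spatula, empty_pan from where it was at the start of the episode below 0.04 m); the arm keeps its last pose, push and grip.
It fails at once if a bystander is shoved more than 40 mm (distance of any of shaker, sauce_bottle, oil_can, bowl, timer, spatula, empty_pan from where it was at the start of the episode above 0.04 m).
It fails at once if a bystander is knocked over (angle between any of shaker, sauce_bottle, oil_can, bowl, timer, spatula, empty_pan's own z axis and vertical above 0.6 rad).
It fails at once if the pan is shoved more than 30 mm from where it stood (distance of pan_mouth from where it was at the start of the episode above 0.03 m).
It fails at once if the drawer is pulled so far (beyond 232 mm) that the back row comes out of the warm (value of joint drawer above 0.232 m).
It also fails if it takes over 61 s, if anything falls off the work surface, if the arm or the gripper's body presses on something with over 40 N, if the wrist force passes 120 N, or if a joint passes its speed limit or range.

## Working session

There is one attempt and no reset: what is moved stays moved. The work goes in short steps, Python scripts to look and compute and a shell command to move; the robot and the scene stay as the last step left them, time stands still between calls to the robot, and variables do not carry over. Pictures are saved under pics/ and viewed, about 8 in all and at most 12, crops included, and the job is handed in when it is done.

```bash
mkdir -p pics
cat > h.py <<'E'
import numpy as np,cv2
from plant import robot
from scipy.spatial.transform import Rotation as R
def snap(n,f):
    i=robot.camera_info(n); p,d=robot.read_camera(n)
    cv2.imwrite(f'pics/{f}.png',p[:,:,::-1]); np.savez(f'{f}.npz',p=p,d=d,T=i['cam_to_world'],k=[i['vertical_fov'],i['cx'],i['cy']])
    return i
def w(f,u,v,z=None,depth=None):
    a=np.load(f'{f}.npz');fv,cx,cy=a['k'];F=210/np.tan(np.radians(fv)/2);T=a['T']
    r=np.array([(u-cx)/F,-(v-cy)/F,-1]); o=T[:3,3]; g=T[:3,:3]@r
    if z is not None: return o+g*(z-o[2])/g[2]
    d=depth or a['d'][int(round(v)),int(round(u))]
    return o+g*d
E
python3 - <<'E'
from h import *
for n in('scene','top'):
    i=snap(n,n+'0');print({k:v for k,v in i.items()})
s=robot.read_state();print(s)
E
```

```text
{'vertical_fov': 53.50294858000238, 'cx': 277.7803669609254, 'cy': 208.39133199871222, 'cam_to_world': array([[-0.26494648, -0.69009097,  0.67348186,  1.34471366],
       [ 0.96425129, -0.18615082,  0.18859303,  0.37441112],
       [-0.00477715,  0.69937281,  0.71474111,  1.06325599],
       [ 0.        ,  0.        ,  0.        ,  1.        ]])}
{'vertical_fov': 57.905731853786826, 'cx': 277.1978287360697, 'cy': 214.96640715171333, 'cam_to_world': array([[ 0.00590033,  0.99764777, -0.06829428,  0.40919801],
       [-0.99990376,  0.00502854, -0.01293021,  0.12724645],
       [-0.01255638,  0.068364  ,  0.99758143,  1.36706497],
       [ 0.        ,  0.        ,  0.        ,  1.        ]])}
{'t': 0.1, 'q': array([ 1.03158328e+00,  1.31079625e-01,  1.48914803e+00,  2.10440578e-05,
        1.52297172e+00, -8.53887757e-02]), 'dq': array([ 0.00090798,  0.00049076, -0.00239565, -0.00043713, -0.00026925,
        0.00193114]), 'joint_torque': array([ 1.41271805e-03, -5.61349189e+01, -4.93089831e+01,  7.71295466e-02,
        2.92959984e-02, -9.25884888e-05]), 'tool_pos': array([0.26275665, 0.53885868, 0.2177082 ]), 'orientation': array([-7.06649561e-01, -3.06055843e+00,  2.39120999e-03]), 'force': array([0.234751  , 0.50093971, 0.22889289]), 'wrist_torque': array([-0.05612304,  0.0413776 ,  0.04447389]), 'opening': 0.0931498132286257}
```

View pics/top0.png

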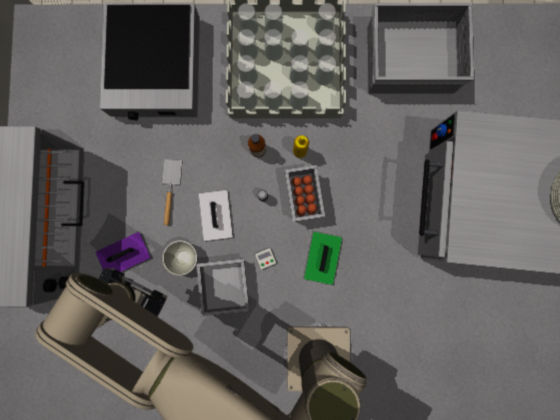

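View pics/scene0.png

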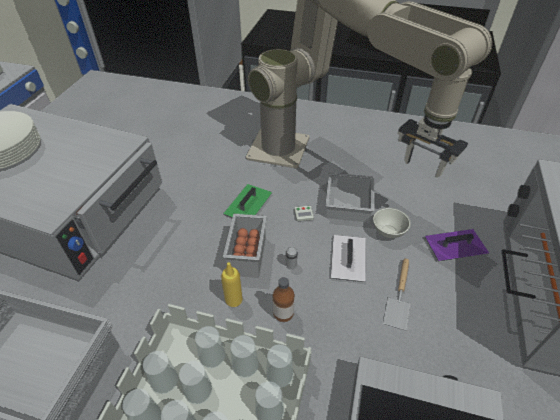

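The top view shows these candidates:
- **Lid:** the plain steel one is at (215,216). The green (323,258) and purple (123,253) ones are look-alikes.
- **Pan of meatballs:** at (305,193). The pan at (223,287) is empty.
- **Warmer:** the cabinet at right, with its black control strip at (443,130) and its bar handle at about (427,198). The unit at left, with red elements, is a grill.

I'll confirm with an enlarged crop.

Run:
```python
import cv2,numpy as np
p=cv2.imread('pics/top0.png')
a=cv2.resize(p[155:250,190:340],None,fx=5,fy=5,interpolation=cv2.INTER_CUBIC);b=cv2.resize(p[105:270,405:475],None,fx=3.5,fy=3.5,interpolation=cv2.INTER_CUBIC)
cv2.imwrite('pics/c1.png',a);cv2.imwrite('pics/c2.png',b)
```

```text
(no output)
```

View pics/c1.png

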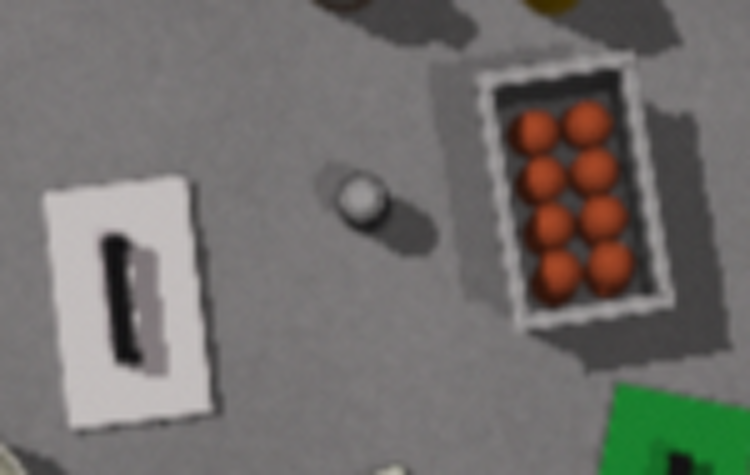

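View pics/c2.png

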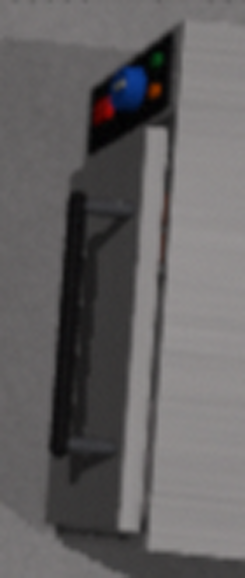

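```bash
cat > m.py <<'E'
from h import *
def f(x,y,z,s=5,o=(190,155)): return w('top0',(x+.5)/s-.5+o[0],(y+.5)/s-.5+o[1],z)
def yaw(a,b): d=a-b; return np.degrees(np.arctan2(d[1],d[0]))
def rect(n,c,z):
    P=[f(*q,z) for q in c]; print(n,np.mean(P,0),'long',np.linalg.norm(P[0]-P[3]),np.linalg.norm(P[1]-P[2]),'short',np.linalg.norm(P[0]-P[1]),np.linalg.norm(P[2]-P[3]),'yaw',yaw(P[0],P[3]),yaw(P[1],P[2]))
rect('lid',[(43,192),(188,178),(214,410),(70,430)],.013)
rect('pan',[(478,75),(634,55),(675,300),(520,328)],.1)
a,b=f(113,237,.049),f(130,362,.049);print('bar',(a+b)/2,np.linalg.norm(a-b),yaw(a,b))
g=lambda x,y,z:f(x,y,z,3.5,(405,105))
a,b=g(76,193,.213),g(57,452,.213);print('handle',(a+b)/2,np.linalg.norm(a-b),yaw(a,b))
a,b=g(185,22,.235),g(148,548,.235);print('edge',a,b,np.linalg.norm(a-b),yaw(a,b))
for u,v in[(215,195),(216,230),(305,168),(427,180),(427,220),(460,180)]:print(w('top0',u,v))
s=robot.read_state();r=R.from_rotvec(s['orientation']).as_matrix();print(r,s['tool_pos'])
E
python3 m.py
```

```text
lid [0.5006652  0.36647414 0.013     ] long 0.17232950789989657 0.16789244520866392 short 0.10495303309590057 0.10378617757560214 yaw 7.5916308101132355 7.208986999734211
pan [0.57238784 0.0510249  0.1       ] long 0.1731718632244652 0.1676970289253734 short 0.10604672802263024 0.10524897595038779 yaw 9.58069925717045 9.324903260182854
bar [0.50005157 0.36517913 0.049     ] 0.08837824750869656 8.721611019526975
handle [ 0.54664762 -0.30318532  0.213     ] 0.22752734339726938 -5.308094605494053
edge [ 0.80525016 -0.40227521  0.235     ] [ 0.35254754 -0.35935168  0.235     ] 0.45473299385737614 -5.416373690229166
[0.57268789 0.36883713 0.01343811]
[0.44682041 0.36237916 0.0175922 ]
[0.65503336 0.05089359 0.100517  ]
[ 0.59762423 -0.314726    0.21204563]
[ 0.48074094 -0.34861284  0.11623424]
[ 0.59415961 -0.40385307  0.23561187]
[[-8.98776581e-01  4.38406145e-01 -8.43023475e-04]
 [ 4.38406927e-01  8.98775553e-01 -1.36795125e-03]
 [ 1.57970656e-04 -1.59906988e-03 -9.99998709e-01]] [0.26275665 0.53885868 0.2177082 ]
```

```bash
cat >> h.py <<'E'
def go(x,y,z,yawy):  # needed: twist about tool z and shift in mm in tool axes (now / after the turn)
    s=robot.read_state();r=R.from_rotvec(s['orientation']);c,n=np.cos(np.radians(yawy)),np.sin(np.radians(yawy))
    Y=np.array([c,n,0]);Z=np.array([0,0,-1.]);t=R.from_matrix(np.c_[np.cross(Y,Z),Y,Z]);d=np.array([x,y,z])-s['tool_pos']
    print('t %.2f'%s['t'],'pos',s['tool_pos'].round(4),'F',s['force'].round(1),'open %.4f'%s['opening'],'\n tw',(r.inv()*t).as_rotvec().round(4),'now',(r.inv().apply(d)*1e3).round(1),'after',(t.inv().apply(d)*1e3).round(1))
E
python3 -m pendant '[{"translation":[0,0,0],"twist":[0,0,-0.147],"grip":1},{"translation":[0,0,0],"twist":[0,0,-0.147],"grip":1},{"translation":[0,0,0],"twist":[0,0,-0.147],"grip":1},{"translation":[0,0,0],"twist":[0,0,-0.147],"grip":1},{"translation":[-35,-34,0],"twist":[0,0,0],"grip":1},{"translation":[-35,-34,0],"twist":[0,0,0],"grip":1},{"translation":[-35,-34,0],"twist":[0,0,0],"grip":1},{"translation":[-35,-34,0],"twist":[0,0,0],"grip":1},{"translation":[-35,-34,0],"twist":[0,0,0],"grip":1},{"translation":[0,0,0],"twist":[0,0,0],"grip":1}]' 30
python3 -c "
from h import *
go(.5003,.366,.12,97.8)"
```

```text
t: 1.1
tool_pos: [0.4643, 0.3916, 0.2113]
orientation: [0.25, -3.124, 0.013]
force: [-0.9, -0.7, 0.6]
opening: 0.0928
t 1.10 pos [0.4643 0.3916 0.2113] F [-0.9 -0.7  0.6] open 0.0928 
 tw [-0.0076 -0.0082  0.0237] now [-32.3 -30.3  91.2] after [-32.2 -30.2  91.3]
```

```bash
python3 -m pendant '[{"translation":[-16,-15,0],"twist":[-0.008,-0.008,0.024],"grip":1},{"translation":[-16,-15,10],"twist":[0,0,0],"grip":1},{"translation":[0,0,30],"twist":[0,0,0],"grip":1},{"translation":[0,0,30],"twist":[0,0,0],"grip":1},{"translation":[0,0,15],"twist":[0,0,0],"grip":1},{"translation":[0,0,0],"twist":[0,0,0],"grip":1},{"translation":[0,0,0],"twist":[0,0,0],"grip":1},{"translation":[0,0,0],"twist":[0,0,0],"grip":1},{"translation":[0,0,0],"twist":[0,0,0],"grip":1},{"translation":[0,0,0],"twist":[0,0,0],"grip":1}]' 30
python3 -c "
from h import *
go(.5003,.366,.024,97.8)
snap('wrist','w1')"
```

```text
t: 2.1
tool_pos: [0.5018, 0.3671, 0.1264]
orientation: [-0.208, 3.133, 0.004]
force: [1.1, -1.5, 0.4]
opening: 0.0932
t 2.10 pos [0.5018 0.3671 0.1264] F [ 1.1 -1.5  0.4] open 0.0932 
 tw [ 0.0027  0.0014 -0.0036] now [  1.8  -1.2 102.4] after [  1.6  -0.9 102.4]
```

View pics/w1.png

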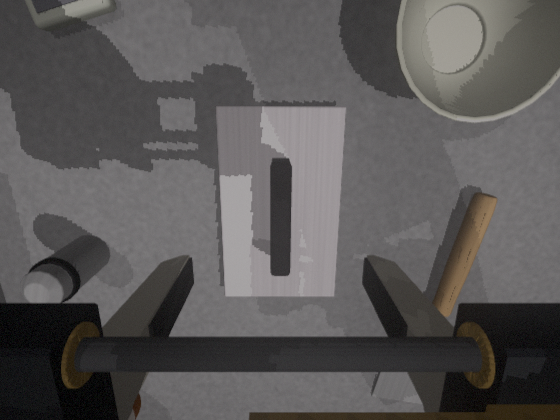

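The wrist view shows the grey lid between the open fingers. Its plate corners are (217,107), (345,107), (336,296) and (225,296), and the bar runs from (281,160) to (280,275).

Run:
```python
from h import *
P=[w('w1',u,v,.013) for u,v in[(217,107),(345,107),(336,296),(225,296)]]
print(np.mean(P,0),[np.linalg.norm(P[i]-P[i-1]).round(4) for i in range(4)])
for a,b in((0,3),(1,2)):
    d=P[b]-P[a];print(np.degrees(np.arctan2(d[1],d[0])))
d=P[1]-P[0];print(np.degrees(np.arctan2(d[1],d[0])))
a,b=w('w1',281.5,159,.049),w('w1',280.5,276,.049)
d=b-a
print((a+b)/2,np.linalg.norm(d),np.degrees(np.arctan2(d[1],d[0])))
```

```text
[0.50056949 0.37022371 0.013     ] [np.float64(0.1694), np.float64(0.1011), np.float64(0.1696), np.float64(0.1046)]
7.099782808787373
8.274927705247876
97.67667164672842
[0.49852275 0.36964714 0.049     ] 0.09369603161668827 7.380400399235769
```

```bash
python3 -m pendant '[{"translation":[1.5,1,30],"twist":[0.003,0.001,0],"grip":1},{"translation":[0,0,30],"twist":[0,0,0],"grip":1},{"translation":[0,0,20],"twist":[0,0,0],"grip":1},{"translation":[0,0,10],"twist":[0,0,0],"grip":1},{"translation":[0,0,6],"twist":[0,0,0],"grip":1},{"translation":[0,0,0],"twist":[0,0,0],"grip":1},{"translation":[0,0,0],"twist":[0,0,0],"grip":1},{"translation":[0,0,0],"twist":[0,0,0],"grip":1},{"translation":[0,0,0],"twist":[0,0,0],"grip":1},{"translation":[0,0,0],"twist":[0,0,0],"grip":1}]' 30
python3 -c "
from h import *
go(.5,.368,.024,97.6)"
```

```text
t: 3.15
tool_pos: [0.507, 0.3723, 0.0381]
orientation: [-0.207, 3.119, 0.012]
force: [0.2, -0.7, 0.1]
opening: 0.0931
t 3.15 pos [0.507  0.3723 0.0381] F [ 0.2 -0.7  0.1] open 0.0931 
 tw [ 0.0067  0.016  -0.0001] now [ 7.8 -3.5 13.9] after [ 7.5 -3.4 14.1]
```

```bash
python3 -m pendant '[{"translation":[5,-3.5,3],"twist":[0.007,0.016,0],"grip":1},{"translation":[2.5,0,4],"twist":[0,0,0],"grip":1},{"translation":[0,0,5],"twist":[0,0,0],"grip":1},{"translation":[0,0,2],"twist":[0,0,0],"grip":1},{"translation":[0,0,0],"twist":[0,0,0],"grip":1},{"translation":[0,0,0],"twist":[0,0,0],"grip":1},{"translation":[0,0,0],"twist":[0,0,0],"grip":1},{"translation":[0,0,0],"twist":[0,0,0],"grip":1},{"translation":[0,0,0],"twist":[0,0,0],"grip":1},{"translation":[0,0,0],"twist":[0,0,0],"grip":1}]' 30
python3 -c "
from h import *
go(.5,.368,.024,97.6)"
```

```text
t: 4.15
tool_pos: [0.4996, 0.3676, 0.0231]
orientation: [0.208, -3.134, 0.001]
force: [0.1, -0.0, -0.6]
opening: 0.0927
t 4.15 pos [0.4996 0.3676 0.0231] F [ 0.1 -0.  -0.6] open 0.0927 
 tw [-0.0008 -0.001  -0.    ] now [-0.4  0.3 -0.9] after [-0.4  0.3 -0.9]
```

Aligned. I'll close, then lift.

```bash
python3 -m pendant '[{"translation":[0,0,0],"twist":[0,0,0],"grip":-1},{"translation":[0,0,0],"twist":[0,0,0],"grip":-1},{"translation":[0,0,0],"twist":[0,0,0],"grip":-1},{"translation":[0,0,0],"twist":[0,0,0],"grip":-1},{"translation":[0,0,0],"twist":[0,0,0],"grip":-1},{"translation":[0,0,0],"twist":[0,0,0],"grip":-1},{"translation":[0,0,0],"twist":[0,0,0],"grip":-1},{"translation":[0,0,0],"twist":[0,0,0],"grip":-1},{"translation":[0,0,0],"twist":[0,0,0],"grip":-1},{"translation":[0,0,-5],"twist":[0,0,0],"grip":-1}]' 40
python3 -m pendant '[{"translation":[0,0,-20],"twist":[0,0,0],"grip":-1},{"translation":[0,0,-30],"twist":[0,0,0],"grip":-1},{"translation":[0,0,-30],"twist":[0,0,0],"grip":-1},{"translation":[0,0,-30],"twist":[0,0,0],"grip":-1},{"translation":[0,0,-30],"twist":[0,0,0],"grip":-1},{"translation":[0,0,-20],"twist":[0,0,0],"grip":-1},{"translation":[0,0,-8],"twist":[0,0,0],"grip":-1},{"translation":[0,0,0],"twist":[0,0,0],"grip":-1},{"translation":[0,0,0],"twist":[0,0,0],"grip":-1},{"translation":[0,0,0],"twist":[0,0,0],"grip":-1}]' 40
python3 -c "
from h import *
go(.572,.051,.18,99.4)"
```

```text
t: 5.15
tool_pos: [0.4992, 0.3674, 0.0277]
orientation: [0.208, -3.133, 0.002]
force: [-0.7, 1.4, -0.3]
opening: 0.0176
t: 6.15
tool_pos: [0.4961, 0.3656, 0.1979]
orientation: [0.207, -3.124, 0.009]
force: [0.1, 0.2, -1.8]
opening: 0.0159
t 6.15 pos [0.4961 0.3656 0.1979] F [ 0.1  0.2 -1.8] open 0.0159 
 tw [-0.005  -0.0112 -0.0315] now [ -33.8 -321.7   19.2] after [ -23.5 -322.7   17.9]
```

```bash
python3 -m pendant '[{"translation":[0,-20,0],"twist":[-0.005,-0.011,-0.03],"grip":-1},{"translation":[0,-35,0],"twist":[0,0,0],"grip":-1},{"translation":[0,-45,0],"twist":[0,0,0],"grip":-1},{"translation":[0,-45,0],"twist":[0,0,0],"grip":-1},{"translation":[-5,-45,0],"twist":[0,0,0],"grip":-1},{"translation":[-5,-45,0],"twist":[0,0,0],"grip":-1},{"translation":[-5,-35,0],"twist":[0,0,0],"grip":-1},{"translation":[-5,-20,0],"twist":[0,0,0],"grip":-1},{"translation":[0,-5,0],"twist":[0,0,0],"grip":-1},{"translation":[0,0,0],"twist":[0,0,0],"grip":-1}]' 40
python3 -c "
from h import *
go(.572,.051,.18,99.4)
snap('wrist','w2')"
```

```text
t: 7.15
tool_pos: [0.5564, 0.0662, 0.1803]
orientation: [0.259, -3.106, 0.005]
force: [-0.3, 0.6, -2.0]
opening: 0.0157
t 7.15 pos [0.5564 0.0662 0.1803] F [-0.3  0.6 -2. ] open 0.0157 
 tw [-0.001  -0.0251  0.0026] now [-12.8 -17.6  -0. ] after [-12.9 -17.5   0.3]
```

View pics/w2.png

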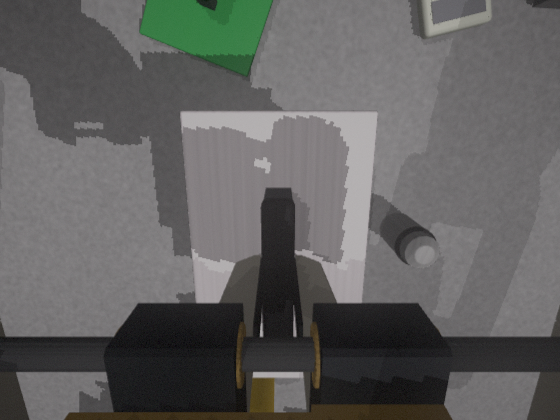

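Run:
```python
from h import *
for f in('top0','scene0'):
    a=np.load(f+'.npz');d=a['d'];fv,cx,cy=a['k'];F=210/np.tan(np.radians(fv)/2)
    v,u=np.mgrid[:420,:560];C=np.stack([(u-cx)/F*d,-(v-cy)/F*d,-d],-1)@a['T'][:3,:3].T+a['T'][:3,3]
    m=(d>0)&(abs(C[...,2]-.1)<.01)&(abs(C[...,0]-.572)<.13)&(abs(C[...,1]-.05)<.09)
    n,l,st,ce=cv2.connectedComponentsWithStats(m.astype(np.uint8));k=1+np.argmax(st[1:,4]);P=C[l==k]
    r=cv2.minAreaRect((P[:,:2]*1000).astype(np.float32));print(f,len(P),r,P[:,2].mean())
P=[w('w2',u,v,.170) for u,v in[(181,112),(377,112)]]
s=robot.read_state();r=R.from_rotvec(s['orientation'])
print(np.linalg.norm(P[0]-P[1]),[(r.inv().apply(p-s['tool_pos'])*1e3).round(1) for p in P+[w('w2',279,188,.206)]])
```

```text
top0 487 ((573.273681640625, 52.035011291503906), (175.97422790527344, 107.6881103515625), 9.469531059265137) 0.10070162690693349
scene0 529 ((573.1630859375, 54.28446960449219), (179.36927795410156, 108.5783462524414), 9.400425910949707) 0.09854883338006216
0.09908090827706653 [array([ 82.5, -49.3,  12.3]), array([82.6, 49.7, 12.2]), array([ 51.7,   0.1, -24.5])]
```

Run:
```python
from h import *
a=np.load('w2.npz');T=a['T'];s=robot.read_state();r=R.from_rotvec(s['orientation']);tf=lambda p:(r.inv().apply(p-s['tool_pos'])*1e3).round(1)
print('cam',tf(T[:3,3]),a['k'])
for u,v in[(210,114),(279,116),(350,114),(210,180),(340,180),(200,250),(279,190),(279,195),(279,200),(279,206),(279,215),(279,240)]:print(u,v,a['d'][v,u].round(4),tf(w('w2',u,v)))
```

```text
cam [  83.9   -0.6 -165.1] [ 64.10133045 277.68676091 214.80188463]
210 114 0.1761 [ 81.5 -36.   18.8]
279 116 0.0 [  83.9   -0.6 -165.1]
350 114 0.1759 [81.5 37.5 18.5]
210 180 0.1854 [ 46.5 -37.9  17.6]
340 180 0.1852 [46.6 34.  17.4]
200 250 0.1983 [  4.5 -46.3  17.9]
279 190 0.1793 [42.7  0.3  9.9]
279 195 0.1681 [42.9  0.2 -1.7]
279 200 0.1568 [ 43.4   0.2 -13.4]
279 206 0.1536 [ 41.6   0.1 -17.3]
279 215 0.1536 [ 37.7   0.1 -18.6]
279 240 0.157 [ 25.5   0.2 -18.8]
```

```bash
python3 -m pendant '[{"translation":[-6,-9,0],"twist":[-0.001,-0.025,0.0],"grip":-1},{"translation":[-6,-8,0],"twist":[0,0,0],"grip":-1},{"translation":[0,0,10],"twist":[0,0,0],"grip":-1},{"translation":[0,0,10],"twist":[0,0,0],"grip":-1},{"translation":[0,0,8],"twist":[0,0,0],"grip":-1},{"translation":[0,0,5],"twist":[0,0,0],"grip":-1},{"translation":[0,0,0],"twist":[0,0,0],"grip":-1},{"translation":[0,0,0],"twist":[0,0,0],"grip":-1},{"translation":[0,0,0],"twist":[0,0,0],"grip":-1},{"translation":[0,0,0],"twist":[0,0,0],"grip":-1}]' 60
python3 -c "
from h import *
go(.571,.0515,.14,99.4)
snap('scene','s2');snap('wrist','w3')
a=np.load('w3.npz');s=robot.read_state();r=R.from_rotvec(s['orientation']);tf=lambda p:(r.inv().apply(p-s['tool_pos'])*1e3).round(1)
for u,v in[(210,120),(350,120),(210,180),(340,180),(279,215)]:print(tf(w('w3',u,v)),w('w3',u,v))
p=cv2.imread('pics/s2.png');cv2.imwrite('pics/s2c.png',cv2.resize(p[190:300,190:320],None,fx=5,fy=5,interpolation=2))
"
```

```text
t: 8.2
tool_pos: [0.5703, 0.0556, 0.1424]
orientation: [0.272, -3.129, -0.003]
force: [-0.4, 0.0, -2.1]
opening: 0.0152
t 8.20 pos [0.5703 0.0556 0.1424] F [-0.4  0.  -2.1] open 0.0152 
 tw [ 0.0017 -0.0008  0.0092] now [ 0.1 -4.2  2.4] after [ 0.  -4.2  2.4]
[ 78.5 -35.6  18.5] [0.49914576 0.00704492 0.12393718]
[78.7 37.8 17. ] [0.48635029 0.07933    0.1255939 ]
[ 46.4 -37.5  18.8] [0.53115111 0.01064695 0.12355731]
[46.9 34.4 16.7] [0.51824515 0.08141173 0.12578085]
[ 37.5   0.7 -17.7] [0.53332363 0.04978651 0.16013607]
```

View pics/s2c.png

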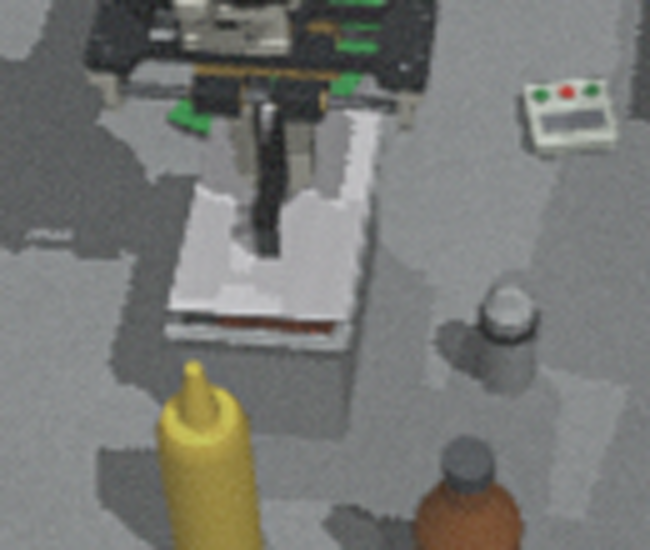

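```bash
python3 -m pendant '[{"translation":[0,-4,0],"twist":[0,0,0.009],"grip":-1},{"translation":[0,0,0],"twist":[0,0,0],"grip":-1},{"translation":[0,0,3],"twist":[0,0,0],"grip":-1},{"translation":[0,0,3],"twist":[0,0,0],"grip":-1},{"translation":[0,0,3],"twist":[0,0,0],"grip":-1},{"translation":[0,0,3],"twist":[0,0,0],"grip":-1},{"translation":[0,0,2],"twist":[0,0,0],"grip":-1},{"translation":[0,0,0],"twist":[0,0,0],"grip":-1},{"translation":[0,0,0],"twist":[0,0,0],"grip":-1},{"translation":[0,0,0],"twist":[0,0,0],"grip":-1}]' 60
python3 -c "
from h import *
go(.571,.0515,.122,99.4)
"
```

```text
t: 9.3
tool_pos: [0.5712, 0.0512, 0.1273]
orientation: [0.256, -3.131, -0.003]
force: [0.4, 0.4, -2.5]
opening: 0.0154
t 9.30 pos [0.5712 0.0512 0.1273] F [ 0.4  0.4 -2.5] open 0.0154 
 tw [ 0.0016 -0.0003 -0.0009] now [0.2 0.3 5.3] after [0.2 0.3 5.3]
```

No contact yet, and the lower step is already inside the mouth. Going on down.

```bash
python3 -m pendant '[{"translation":[0,0,2],"twist":[0,0,0],"grip":-1},{"translation":[0,0,2],"twist":[0,0,0],"grip":-1},{"translation":[0,0,2],"twist":[0,0,0],"grip":-1},{"translation":[0,0,2],"twist":[0,0,0],"grip":-1},{"translation":[0,0,2],"twist":[0,0,0],"grip":-1},{"translation":[0,0,1],"twist":[0,0,0],"grip":-1},{"translation":[0,0,1],"twist":[0,0,0],"grip":-1},{"translation":[0,0,1],"twist":[0,0,0],"grip":-1},{"translation":[0,0,1],"twist":[0,0,0],"grip":-1},{"translation":[0,0,1],"twist":[0,0,0],"grip":-1}]' 60
python3 -c "
from h import *
go(.571,.0515,.122,99.4)
snap('wrist','w4')
a=np.load('w4.npz');s=robot.read_state();r=R.from_rotvec(s['orientation']);tf=lambda p:(r.inv().apply(p-s['tool_pos'])*1e3).round(1)
for u,v in[(210,120),(350,120),(210,180),(340,180),(200,250),(350,250),(279,215)]:print(tf(w('w4',u,v)),w('w4',u,v))
"
```

```text
t: 10.3
tool_pos: [0.572, 0.0517, 0.1202]
orientation: [-0.257, 3.129, 0.001]
force: [-5.7, 1.2, 8.2]
opening: 0.0153
t 10.30 pos [0.572  0.0517 0.1202] F [-5.7  1.2  8.2] open 0.0153 
 tw [0.0006 0.0026 0.0001] now [ 1.  -0.  -1.8] after [ 1.  -0.  -1.8]
[ 78.6 -35.2  16.9] [0.5002637 0.0040589 0.1031408]
[78.7 37.9 17.2] [0.48821995 0.0761862  0.10292258]
[ 46.7 -37.2  17.3] [0.53203728 0.00732563 0.10276973]
[46.9 34.5 17. ] [0.52017426 0.07800146 0.10312168]
[  5.2 -45.4  16.6] [0.574368   0.00604346 0.10359303]
[ 4.6 43.  18.1] [0.56046516 0.09331318 0.10218454]
[ 38.1   0.7 -19.5] [0.53423362 0.04609781 0.13963625]
```

```bash
python3 -m pendant '[{"translation":[-0.5,0,2],"twist":[0,0,0],"grip":-1},{"translation":[-0.5,0,3],"twist":[0,0,0],"grip":-1},{"translation":[0,0,3],"twist":[0,0,0],"grip":-1},{"translation":[0,0,3],"twist":[0,0,0],"grip":-1},{"translation":[0,0,3],"twist":[0,0,0],"grip":-1},{"translation":[0,0,3],"twist":[0,0,0],"grip":-1},{"translation":[0,0,3],"twist":[0,0,0],"grip":-1},{"translation":[0,0,3],"twist":[0,0,0],"grip":-1},{"translation":[0,0,3],"twist":[0,0,0],"grip":-1},{"translation":[0,0,3],"twist":[0,0,0],"grip":-1}]' 60
python3 -c "
from h import *
go(.571,.0515,.122,99.4)
snap('wrist','w5')
a=np.load('w5.npz');s=robot.read_state();r=R.from_rotvec(s['orientation']);tf=lambda p:(r.inv().apply(p-s['tool_pos'])*1e3).round(1)
for u,v in[(210,120),(350,120),(210,180),(340,180),(200,250),(350,250),(279,215)]:print(tf(w('w5',u,v)),w('w5',u,v))
"
```

```text
t: 11.35
tool_pos: [0.5721, 0.0516, 0.1202]
orientation: [-0.26, 3.126, -0.003]
force: [-15.0, 0.1, 22.1]
opening: 0.0152
t 11.35 pos [0.5721 0.0516 0.1202] F [-15.    0.1  22.1] open 0.0152 
 tw [-0.0026  0.0042  0.0017] now [ 1.1  0.  -1.8] after [ 1.1  0.  -1.8]
[ 78.6 -35.1  16.1] [0.50042389 0.003997   0.1037849 ]
[78.7 37.8 17. ] [0.48831174 0.07593604 0.10278468]
[ 46.5 -37.4  18.2] [0.53245029 0.00703166 0.10188346]
[46.8 34.5 17.4] [0.52032398 0.07791507 0.10252913]
[  4.8 -45.6  17.3] [0.57489338 0.00584848 0.10299957]
[ 5.  42.7 17.1] [0.56014556 0.0929161  0.10296534]
[ 38.    0.7 -19.2] [0.53438604 0.04607915 0.13922837]
```

```bash
python3 -m pendant '[{"translation":[0,0,0],"twist":[0,0,0],"grip":-1},{"translation":[0,0,0],"twist":[0,0,0],"grip":-1},{"translation":[0,0,0],"twist":[0,0,0],"grip":0},{"translation":[0,0,0],"twist":[0,0,0],"grip":0},{"translation":[0,0,0],"twist":[0,0,0],"grip":0},{"translation":[0,0,0],"twist":[0,0,0],"grip":0},{"translation":[0,0,0],"twist":[0,0,0],"grip":0},{"translation":[0,0,-15],"twist":[0,0,0],"grip":0},{"translation":[0,0,-30],"twist":[0,0,0],"grip":0},{"translation":[0,0,-40],"twist":[0,0,0],"grip":0}]' 60
python3 -m pendant '[{"translation":[0,0,-45],"twist":[0,0,0],"grip":0},{"translation":[0,0,-45],"twist":[0,0,0],"grip":0},{"translation":[0,0,-35],"twist":[0,0,0],"grip":0},{"translation":[0,0,-15],"twist":[0,0,0],"grip":0},{"translation":[0,0,0],"twist":[0,0,0],"grip":0},{"translation":[0,0,0],"twist":[0,0,0],"grip":0},{"translation":[0,0,0],"twist":[0,0,0],"grip":0},{"translation":[0,0,0],"twist":[0,0,0],"grip":0},{"translation":[0,0,0],"twist":[0,0,0],"grip":0},{"translation":[0,0,0],"twist":[0,0,0],"grip":0}]' 60
python3 -c "
from h import *
go(.547,-.303,.34,84.6)
snap('top','t5');snap('scene','s5')
p=cv2.imread('pics/t5.png');q=cv2.imread('pics/s5.png')
a=cv2.resize(p[150:240,240:440],(800,360),interpolation=2);
b=cv2.resize(q[190:280,190:300],None,fx=2.6,fy=2.6,interpolation=2);b=cv2.copyMakeBorder(b,0,0,0,800-b.shape[1],0)
cv2.imwrite('pics/c5.png',np.vstack([a,b]))"
```

```text
t: 12.4
tool_pos: [0.568, 0.0516, 0.2019]
orientation: [0.259, -3.124, 0.002]
force: [0.8, -0.0, 0.3]
opening: 0.0467
t: 13.4
tool_pos: [0.5682, 0.052, 0.3575]
orientation: [-0.26, 3.128, -0.003]
force: [-0.5, -0.1, -0.2]
opening: 0.0463
t 13.40 pos [0.5682 0.052  0.3575] F [-0.5 -0.1 -0.2] open 0.0463 
 tw [-0.002   0.0034  0.26  ] now [  79.5 -346.6   18.1] after [ -12.3 -355.4   17.5]
```

View pics/c5.png

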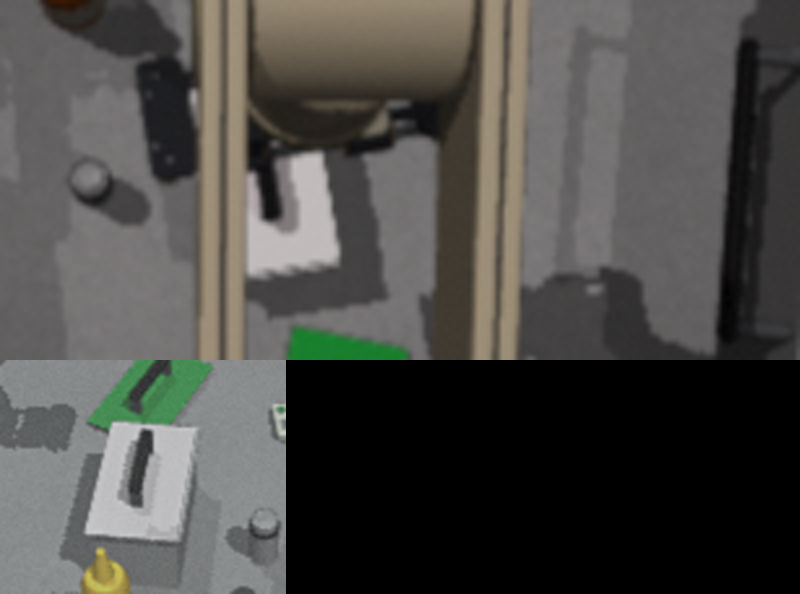

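The lid lies flat on the rim and everything else is where it was. Next, the drawer handle: its bar agrees with the warmer edge to 2 mm across and 74 mm in front.

```bash
python3 -m pendant '[{"translation":[0,-10,0],"twist":[0,0,0.13],"grip":-0.15},{"translation":[0,-25,0],"twist":[0,0,0.13],"grip":-0.15},{"translation":[-2,-45,0],"twist":[0,0,0],"grip":-0.15},{"translation":[-2,-45,0],"twist":[0,0,0],"grip":-0.15},{"translation":[-2,-45,0],"twist":[0,0,0],"grip":-0.15},{"translation":[-2,-45,0],"twist":[0,0,0],"grip":-0.15},{"translation":[-2,-45,0],"twist":[0,0,0],"grip":-0.15},{"translation":[-2,-45,0],"twist":[0,0,0],"grip":-0.15},{"translation":[0,-30,0],"twist":[0,0,0],"grip":-0.15},{"translation":[0,-10,0],"twist":[0,0,0],"grip":-0.15}]' 60
python3 -c "
from h import *
go(.547,-.303,.29,84.6)"
```

```text
t: 14.5
tool_pos: [0.5496, -0.3026, 0.3542]
orientation: [-0.156, -3.137, -0.001]
force: [-0.3, 0.6, -0.6]
opening: 0.0391
t 14.50 pos [ 0.5496 -0.3026  0.3542] F [-0.3  0.6 -0.6] open 0.0391 
 tw [ 0.0005 -0.0003 -0.0053] now [ 2.5 -0.7 64.2] after [ 2.5 -0.7 64.2]
```

```bash
python3 -m pendant '[{"translation":[2.5,0,10],"twist":[0,0,-0.005],"grip":-0.15},{"translation":[0,0,30],"twist":[0,0,0],"grip":-0.15},{"translation":[0,0,20],"twist":[0,0,0],"grip":-0.15},{"translation":[0,0,4],"twist":[0,0,0],"grip":-0.15},{"translation":[0,0,0],"twist":[0,0,0],"grip":-0.15},{"translation":[0,0,0],"twist":[0,0,0],"grip":-0.15},{"translation":[0,0,0],"twist":[0,0,0],"grip":-0.15},{"translation":[0,0,0],"twist":[0,0,0],"grip":-0.15},{"translation":[0,0,0],"twist":[0,0,0],"grip":-0.15},{"translation":[0,0,0],"twist":[0,0,0],"grip":-0.15}]' 60
python3 -c "
from h import *
go(.547,-.303,.186,84.6)
snap('wrist','w6')"
```

```text
t: 15.5
tool_pos: [0.5491, -0.2973, 0.2906]
orientation: [0.141, 3.134, -0.0]
force: [0.2, 0.1, -0.5]
opening: 0.0397
t 15.50 pos [ 0.5491 -0.2973  0.2906] F [ 0.2  0.1 -0.5] open 0.0397 
 tw [0.0001 0.0046 0.0046] now [  2.   -5.8 104.6] after [  1.5  -5.8 104.6]
```

View pics/w6.png

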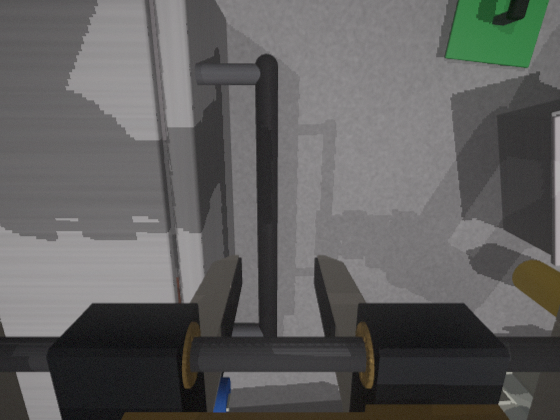

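Run:
```python
from h import *
s=robot.read_state();r=R.from_rotvec(s['orientation']);tf=lambda p:(r.inv().apply(p-s['tool_pos'])*1e3).round(1)
for u,v in[(267,90),(267,200),(267,290),(190,200)]:
    print(tf(w('w6',u,v)),w('w6',u,v),'at .213',tf(w('w6',u,v,.213)))
```

```text
[96.5 -7.1 77.8] [ 0.45266207 -0.29582752  0.212339  ] at .213 [96.5 -7.1 77.1]
[19.  -7.8 78.8] [ 0.52980246 -0.30342259  0.21168459] at .213 [19.4 -7.7 77.5]
[-57.   -8.4  78.5] [ 0.60551783 -0.31083977  0.21232314] at .213 [-56.6  -8.4  77.9]
[ 22.1 -62.4  67.1] [ 0.52179649 -0.35759578  0.22342846] at .213 [ 19.3 -65.2  77.5]
```

```bash
python3 -m pendant '[{"translation":[0,-7.5,0],"twist":[0,0,0.005],"grip":-0.15},{"translation":[0,0,0],"twist":[0,0,0],"grip":-0.15},{"translation":[0,0,10],"twist":[0,0,0],"grip":-0.15},{"translation":[0,0,15],"twist":[0,0,0],"grip":-0.15},{"translation":[0,0,15],"twist":[0,0,0],"grip":-0.15},{"translation":[0,0,15],"twist":[0,0,0],"grip":-0.15},{"translation":[0,0,5],"twist":[0,0,0],"grip":-0.15},{"translation":[0,0,0],"twist":[0,0,0],"grip":-0.15},{"translation":[0,0,0],"twist":[0,0,0],"grip":-0.15},{"translation":[0,0,0],"twist":[0,0,0],"grip":-0.15}]' 60
python3 -c "
from h import *
go(.547,-.305,.186,84.6)"
```

```text
t: 16.55
tool_pos: [0.5472, -0.3051, 0.2223]
orientation: [0.15, 3.137, 0.003]
force: [-0.3, 1.2, 0.8]
opening: 0.0394
t 16.55 pos [ 0.5472 -0.3051  0.2223] F [-0.3  1.2  0.8] open 0.0394 
 tw [ 0.0022  0.0007 -0.0016] now [ 0.3 -0.  36.3] after [ 0.2  0.1 36.3]
```

```bash
python3 -m pendant '[{"translation":[0,0,10],"twist":[0,0,0],"grip":-0.15},{"translation":[0,0,10],"twist":[0,0,0],"grip":-0.15},{"translation":[0,0,10],"twist":[0,0,0],"grip":-0.15},{"translation":[0,0,4],"twist":[0,0,0],"grip":-0.15},{"translation":[0,0,1],"twist":[0,0,0],"grip":-0.15},{"translation":[0,0,0],"twist":[0,0,0],"grip":-1},{"translation":[0,0,0],"twist":[0,0,0],"grip":-1},{"translation":[0,0,0],"twist":[0,0,0],"grip":-1},{"translation":[0,0,0],"twist":[0,0,0],"grip":-1},{"translation":[0,0,0],"twist":[0,0,0],"grip":-1}]' 60
python3 -c "
from h import *
go(.547,-.305,.186,84.6)"
```

```text
t: 17.55
tool_pos: [0.5481, -0.3057, 0.1859]
orientation: [0.15, 3.135, 0.001]
force: [1.1, 0.4, -1.4]
opening: 0.0139
t 17.55 pos [ 0.5481 -0.3057  0.1859] F [ 1.1  0.4 -1.4] open 0.0139 
 tw [ 0.0006  0.0032 -0.0016] now [ 1.2  0.6 -0.1] after [ 1.2  0.6 -0.1]
```

```bash
python3 -m pendant '[{"translation":[0,4,0],"twist":[0,0,0],"grip":-1},{"translation":[0,8,0],"twist":[0,0,0],"grip":-1},{"translation":[0,12,0],"twist":[0,0,0],"grip":-1},{"translation":[0,12,0],"twist":[0,0,0],"grip":-1},{"translation":[0,12,0],"twist":[0,0,0],"grip":-1},{"translation":[0,12,0],"twist":[0,0,0],"grip":-1},{"translation":[0,12,0],"twist":[0,0,0],"grip":-1},{"translation":[0,12,0],"twist":[0,0,0],"grip":-1},{"translation":[0,8,0],"twist":[0,0,0],"grip":-1},{"translation":[0,4,0],"twist":[0,0,0],"grip":-1}]' 60
python3 -c "
from h import *
go(.5481+.19*.0941,-.3057+.19*.9956,.186,84.6)"
```

```text
t: 18.55
tool_pos: [0.5556, -0.2268, 0.1859]
orientation: [0.169, 3.13, -0.046]
force: [-0.1, -8.9, -3.9]
opening: 0.0146
t 18.55 pos [ 0.5556 -0.2268  0.1859] F [-0.1 -8.9 -3.9] open 0.0146 
 tw [-0.0293  0.0077 -0.0138] now [  1.5 110.7  -3.3] after [ 0.000e+00  1.107e+02 -1.000e-01]
```

```bash
python3 -m pendant '[{"translation":[0,8,0],"twist":[-0.01,0.003,-0.005],"grip":-1},{"translation":[0,12,0],"twist":[-0.01,0.003,-0.005],"grip":-1},{"translation":[0,12,0],"twist":[-0.01,0,-0.003],"grip":-1},{"translation":[0,12,0],"twist":[0,0,0],"grip":-1},{"translation":[0,12,0],"twist":[0,0,0],"grip":-1},{"translation":[0,12,0],"twist":[0,0,0],"grip":-1},{"translation":[0,12,0],"twist":[0,0,0],"grip":-1},{"translation":[0,8,0],"twist":[0,0,0],"grip":-1},{"translation":[0,4,0],"twist":[0,0,0],"grip":-1},{"translation":[0,2,0],"twist":[0,0,0],"grip":-1}]' 60
python3 -c "
from h import *
go(.5481+.19*.0941,-.3057+.19*.9956,.186,84.6)"
```

```text
t: 19.55
tool_pos: [0.5625, -0.1523, 0.1859]
orientation: [0.169, 3.134, -0.052]
force: [-0.4, -9.6, -3.8]
opening: 0.0146
t 19.55 pos [ 0.5625 -0.1523  0.1859] F [-0.4 -9.6 -3.8] open 0.0146 
 tw [-0.0331  0.0044 -0.0134] now [ 0.4 35.9 -1.3] after [-0.1 36.  -0.1]
```

```bash
python3 -m pendant '[{"translation":[0,6,0],"twist":[0,0,0],"grip":-1},{"translation":[0,8,0],"twist":[0,0,0],"grip":-1},{"translation":[0,8,0],"twist":[0,0,0],"grip":-1},{"translation":[0,6,0],"twist":[0,0,0],"grip":-1},{"translation":[0,5,0],"twist":[0,0,0],"grip":-1},{"translation":[0,5,0],"twist":[0,0,0],"grip":-1},{"translation":[0,4,0],"twist":[0,0,0],"grip":-1},{"translation":[0,3,0],"twist":[0,0,0],"grip":-1},{"translation":[0,3,0],"twist":[0,0,0],"grip":-1},{"translation":[0,3,0],"twist":[0,0,0],"grip":-1}]' 60
python3 -c "
from h import *
go(.5481+.19*.0941,-.3057+.19*.9956,.186,84.6)"
```

```text
t: 20.55
tool_pos: [0.5655, -0.1225, 0.1857]
orientation: [0.189, 3.131, -0.105]
force: [-1.2, -11.2, -2.2]
opening: 0.0145
t 20.55 pos [ 0.5655 -0.1225  0.1857] F [ -1.2 -11.2  -2.2] open 0.0145 
 tw [-0.0667  0.0061 -0.0263] now [ 0.2  6.  -0.7] after [ 0.1  6.  -0.3]
```

```bash
python3 -m pendant '[{"translation":[0,4,0],"twist":[-0.015,0,-0.005],"grip":-1},{"translation":[0,4,0],"twist":[-0.015,0,-0.005],"grip":-1},{"translation":[0,4,0],"twist":[-0.015,0,-0.005],"grip":-1},{"translation":[0,3,0],"twist":[-0.01,0,-0.003],"grip":-1},{"translation":[0,2,0],"twist":[-0.006,0,-0.003],"grip":-1},{"translation":[0,2,0],"twist":[-0.006,0,0],"grip":-1},{"translation":[0,2,0],"twist":[-0.006,0,0],"grip":-1},{"translation":[0,2,0],"twist":[-0.006,0,0],"grip":-1},{"translation":[0,2,0],"twist":[-0.006,0,0],"grip":-1},{"translation":[0,2,0],"twist":[-0.006,0,0],"grip":-1}]' 60
python3 -c "
from h import *
g=lambda:go(.5481+.19*.0941,-.3057+.19*.9956,.186,84.6)
g();snap('top','t7');snap('scene','s7');g();snap('wrist','w7');g()
p=cv2.imread('pics/t7.png')
q=cv2.imread('pics/s7.png')
cv2.imwrite('pics/c7.png',np.hstack([cv2.resize(p[100:290,330:500],(500,559),interpolation=2),cv2.resize(q[110:300,60:160],(294,559),interpolation=2)]))"
```

```text
t: 21.55
tool_pos: [0.566, -0.1173, 0.1857]
orientation: [0.174, 3.129, -0.013]
force: [0.2, -9.6, -2.9]
opening: 0.0146
t 21.55 pos [ 0.566  -0.1173  0.1857] F [ 0.2 -9.6 -2.9] open 0.0146 
 tw [-0.0076  0.008  -0.0167] now [ 0.1  0.8 -0.3] after [ 0.1  0.8 -0.3]
t 21.65 pos [ 0.566  -0.1174  0.1857] F [-0.3 -9.7 -2.1] open 0.0145 
 tw [-0.0076  0.0081 -0.0168] now [ 0.1  0.9 -0.3] after [ 0.1  0.9 -0.3]
t 21.70 pos [ 0.566  -0.1174  0.1857] F [-0.4 -9.4 -3.3] open 0.0149 
 tw [-0.0077  0.0081 -0.0168] now [ 0.1  0.9 -0.3] after [ 0.1  0.9 -0.3]
```

View pics/c7.png

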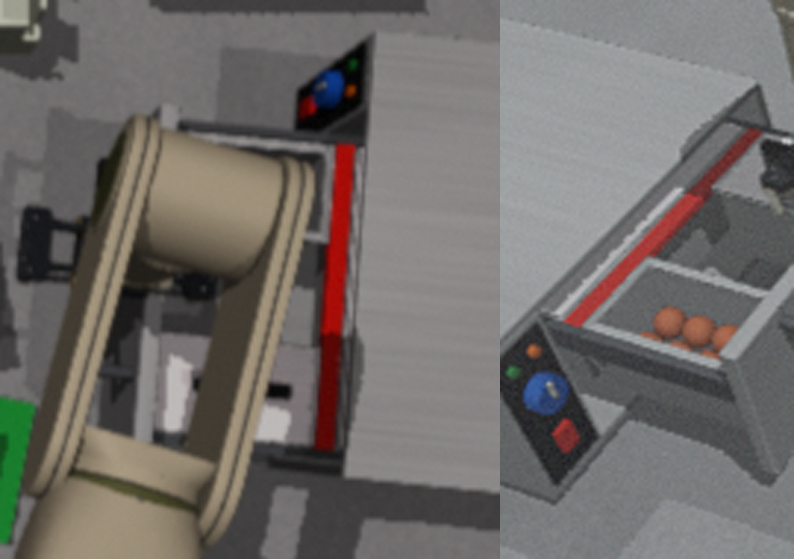

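Run:
```python
from h import *
p=np.load('t7.npz')['p'].astype(int)
n=np.array([.0941,.9956])
for v in(160,190,220,240):
    m=np.where((p[v,430:460,0]>110)&(p[v,430:460,1]<50))[0]+430
    if len(m): c=w('t7',m.mean(),v,.182)[:2];print(v,m.min(),m.max(),'red along',c@n)
for x,y in((375,40),(347,470)):print('edge',w('t7',330+x/2.941,100+y/2.941,.235)[:2]@n)
a=np.load('s7.npz');d=a['d'];fv,cx,cy=a['k'];F=210/np.tan(np.radians(fv)/2)
v,u=np.mgrid[:420,:560];C=np.stack([(u-cx)/F*d,-(v-cy)/F*d,-d],-1)@a['T'][:3,:3].T+a['T'][:3,3]
m=(abs(C[...,2]-.104)<.006)&(abs(C[...,0]-.573)<.1)&(abs(C[...,1]-.052)<.07)
P=C[m];r=cv2.minAreaRect((P[:,:2]*1000).astype(np.float32));A=np.c_[P[:,:2]-P[:,:2].mean(0),np.ones(len(P))];print(len(P),r,np.linalg.lstsq(A,P[:,2],rcond=None)[0])
m=(abs(C[...,2]-.137)<.012)&(abs(C[...,0]-.573)<.08)&(abs(C[...,1]-.052)<.05);P=C[m];print('bar',len(P),cv2.minAreaRect((P[:,:2]*1000).astype(np.float32)),P[:,2].max())
q=np.load('scene0.npz')['p'].astype(int);e=(abs(q-a['p']).sum(2)>120).astype(np.uint8);k,l,st,c=cv2.connectedComponentsWithStats(e)
print([list(s) for s in st[1:] if s[4]>25])
```

```text
160 444 449 red along -0.3241447684309664
190 441 447 red along -0.3230357728703716
edge -0.3253146087572443
edge -0.3273975459367224
1394 ((574.782470703125, 54.182640075683594), (179.21975708007812, 108.84417724609375), 9.389266014099121) [ 0.00140038 -0.00547512  0.103314  ]
bar 143 ((577.3222045898438, 52.81803512573242), (92.03765869140625, 16.437332153320312), 9.80441665649414) 0.1437941123581168
[[np.int32(132), np.int32(0), np.int32(109), np.int32(85), np.int32(3257)], [np.int32(224), np.int32(0), np.int32(70), np.int32(84), np.int32(964)], [np.int32(296), np.int32(0), np.int32(3), np.int32(12), np.int32(28)], [np.int32(340), np.int32(0), np.int32(41), np.int32(48), np.int32(838)], [np.int32(382), np.int32(0), np.int32(13), np.int32(8), np.int32(39)], [np.int32(377), np.int32(2), np.int32(115), np.int32(81), np.int32(4235)], [np.int32(291), np.int32(13), np.int32(21), np.int32(57), np.int32(229)], [np.int32(330), np.int32(20), np.int32(10), np.int32(47), np.int32(219)], [np.int32(385), np.int32(28), np.int32(8), np.int32(9), np.int32(49)], [np.int32(433), np.int32(50), np.int
[... 1405 characters left out ...]
np.int32(20), np.int32(144)], [np.int32(329), np.int32(171), np.int32(45), np.int32(19), np.int32(134)], [np.int32(339), np.int32(187), np.int32(21), np.int32(10), np.int32(93)], [np.int32(375), np.int32(193), np.int32(14), np.int32(16), np.int32(146)], [np.int32(146), np.int32(197), np.int32(12), np.int32(11), np.int32(53)], [np.int32(226), np.int32(215), np.int32(37), np.int32(42), np.int32(1027)], [np.int32(108), np.int32(235), np.int32(47), np.int32(40), np.int32(581)], [np.int32(330), np.int32(235), np.int32(35), np.int32(47), np.int32(1157)], [np.int32(88), np.int32(244), np.int32(14), np.int32(9), np.int32(44)], [np.int32(153), np.int32(251), np.int32(14), np.int32(19), np.int32(90)]]
```

```bash
python3 -c "
from h import *
go(.566,-.1165,.186,84.6);print(robot.read_state()['dq'].round(4));print(robot.close_job());go(.566,-.1165,.186,84.6)"
```

```text
t 21.70 pos [ 0.566  -0.1174  0.1857] F [-0.4 -9.4 -3.3] open 0.0149 
 tw [-0.0077  0.0081 -0.0168] now [ 0.1  0.9 -0.3] after [ 0.1  0.9 -0.3]
[ 0.0008 -0.001   0.0012  0.0006 -0.0022 -0.0009]
the job is handed in; nothing more can be done
None
the job is handed in; nothing more can be done
```

I put the steel lid on the meatball pan, pressed it down to about 22 N, then pulled the warmer drawer out to the red mark. I handed the job in at 21.7 s, still gripping the handle. No verdict was reported.

Last checks:
- **Lid:** the scene camera puts it level within about 0.006 rad, within about 2 mm of where the pan stood, and square with it. Its height did not change under the harder press. The bar's depth points alone came out about 4 mm off in x, still inside the 7 mm limit; I put that down to camera bias.
- **Drawer:** the arm's travel gives 189 mm out. The top camera shows the red bar's middle 1 to 4 mm in front of the warmer's edge, so about 191 to 194 mm. It was still, with a pull of about 9.5 N.
- **Everything else:** the before-and-after picture comparison showed nothing on the counter shoved or knocked over.

Two things did not go exactly as planned. The lid slipped about 7 mm down in the grip when I lifted it, so I re-measured it before placing. The gripper also tilted by up to 0.07 rad while pulling, which I straightened to about 0.01 rad.

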